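# Record a near-range check of an ultrasonic sensor

### The arm

A 6-joint arm with a two-finger parallel gripper is mounted at the origin on the work surface. World frame = base frame: x ahead of the robot, y to its left, z up, the work surface at z = 0. Lengths are in m, angles in rad, forces in N, time in s.
With the tool pointing down it reaches from about 0.35 to 0.975 m from the base axis. Payload 4.9 kg.
Tool frame: the origin (TCP) lies midway between the tips of the shut fingers; the grasp point (between the pads) lies 19 mm behind it (manip.pinch_z is the distance from the TCP to the grasp point, in m); z points along the fingers, y is the direction in which the jaws open and shut (so a half turn about z gives the same grasp; the last joint's range is limited). The gripper opens to 85 mm and grips with 20 to 120 N. Pads are 22 mm wide; open, the fingers measure 114 mm over their backs; the gripper's body (76 mm by 85 mm) begins 54 mm behind the grasp point. The pads swing forward as they close: fully open they stand 13 mm farther back than shut.
Start: joints at [1.047, 0.053, 1.613, -0, 1.476, -0.119], TCP at [0.246, 0.574, 0.231] pointing down, gripper open.
Joint ranges: [-3.01, 3.01], [-1.01, 2.22], [0.06, 2.58], [-1.02, 4.17], [0.09, 2.62], [-3.14, 3.14]. Speed limits (rad/s): [2.57, 2.57, 3.14, 3.14, 3.14, 3.14].

### API

Orientations are given as a unit quaternion [w, x, y, z].
In Python, from plant import manip gives the robot as it stands.
- The arm moves only by the tool drive_tool, never from a script. Its argument "commands" is text: rows parted by semicolons, each of 5 numbers parted by spaces: the finger opening in mm, from 0 to 85.4, then the shift along the tool's x, y, z in units of 30 mm (1.0 is 30 mm), then the turn about the tool's z in degrees. A call has exactly 8 rows; each row shifts and turns the commanded pose from where the row before left it, along the tool's axes as they then stand; what a row does not reach is not made up. A row lasts 1/8 s, in which the tool goes at most 62.5 mm and 10.7 degrees, less where a joint would pass 70% of its speed; a pose out of reach is approached as far as the arm can. A call is refused whole if a number of a shift passes 1 or a number of a turn 10.7, either way. A call with a gripper value outside its range is refused whole. The fingers move at their own pace and stop on an object; the grip force is fixed at half the most. Time passes only in rows, so rows that do not move let the fingers close, or fill a call up. It gives the time, the measured TCP pose, the force and the opening at its end, in the units of the state.
- manip.state(): the state, without advancing time (a new reading comes with each control period).
- manip.grab_frame(name): name is "scene" or "top" or "wrist"; returns the picture (384x512x3 uint8, red, green, blue); there is no depth.
- manip.camera_params(name): a dict with "fx", "fy", "cx", "cy" (pixels), "xyz" and "orientation" of the camera in the world. Camera axes: x right, y down, z forward; pixel columns grow to the right and rows downward; lengths in m; the calibration is good to about 2 mm. A picture is of the moment at which its call begins: read the wrist's pose just before it. camera_params takes no time and is no camera call; for the wrist camera it gives the pose at the moment of the call.
- manip.job_done(): hands the job in, once; it reports no verdict.
The state is a dict: "time": time; "joint_pos": joint angles; "joint_vel": joint speeds; "joint_efforts": joint torques, N m; "tool_pos": TCP position; "tool_rot": TCP orientation; "contact_force": force on the tool from outside, world axes, zero at the start; "ft_torque": the same for the moment, N m; "gripper_width": opening from 0.0 (shut) to 1.0 (fully open).
Only numpy, scipy, OpenCV 4.12 (cv2) and the standard library are available. Lean on these libraries where they do the work, as an engineer would, in place of code of your own. Each camera call takes 0.05 s, during which the arm holds its last target. There are 200 camera calls.

### The job

Record a near-range check of the ultrasonic sensor, the tile with the two silver barrels looking up: press the green start button on the grey logger fully down and let it up, then point down at the sensor with the fingertips about 4 cm above the middle between its two barrels and stay there for at least two seconds without touching it, and then press the red stop button fully down to end the recording. Do not lift the logger or push it along the table, do not touch the sensor's tile at all, leave everything else on the table where it is, and finish with both buttons up.

Things in the scene. Friction and masses are not known exactly. Their poses are not given: they have to be found in the camera images.
- ultra_face (a point): the point to aim at: midway between the two silver barrels of the ultrasonic sensor, level with their faces (26 mm above the table). The barrels are 16 mm wide, 26 mm apart centre to centre, stand side by side on a small blue board 20 x 45 mm and look straight up. z is up; the barrels lie along this frame's y
- ultra: the ultrasonic sensor tile: a plywood plate 90 x 60 mm, 6 mm thick, loose on the table (about 70 g), that carries the blue board with the two silver barrels at one end (+x) and a black battery case (14 mm high) and a tiny radio board at the other; 26 mm high in all. Origin under the plate's centre, x along the 90 mm side, the barrels' midpoint 15 mm along +x. Not to be touched. Which of the three tile places it takes differs from run to run
- start_top (a point): middle of the top of the green start button's cap, 60 mm above the table while up (it goes down with the cap). Cap 26 mm across, standing 6 mm out of a black collar 42 mm across
- stop_top (a point): middle of the top of the red stop button's cap, 60 mm above the table while up; same size and collar as the green one, 84 mm from it
- start (a joint): how far the green button is pressed, m: 0 up, 0.006 fully down; a spring (about 1.5 N to start, 5 N fully down) returns it
- stop (a joint): how far the red button is pressed, m: 0 up, 0.006 fully down; same spring
- logger: the data logger: a grey plastic enclosure 90 x 150 mm, 42 mm high, loose on the table on rubber feet (about 0.45 kg), with a dark display strip along its far side (+x), the green start button towards its +y end and the red stop button towards its -y end (each 42 mm from the middle, 8 mm towards -x, button axes upright). Origin under its centre, y along the 150 mm side
- joystick: bystander: tile of the same kind, 90 x 60 mm, with a black thumb joystick, 39 mm high; origin under the plate's centre
- motion: bystander: tile of the same kind, 90 x 60 mm, with the white dome of a motion sensor on a green board, 32 mm high; origin under the plate's centre
- breadboard: bystander: white solderless breadboard 165 x 55 x 9 mm, origin under its centre
- meter: bystander: yellow and black hand multimeter lying on its back, 150 x 75 x 39 mm, origin under its centre
- motor: bystander: small silver stepper motor standing on its base, 28 mm across, 28 mm high with its shaft, origin under its centre
- jar: bystander: small amber jar with a white cap, 42 mm across, 50 mm high, origin under its centre
- driver: bystander: screwdriver with an orange handle, about 160 mm long and 30 mm thick at most, lying on the table along its x axis
- mouse: bystander: yellow and black computer mouse 105 x 60 x 35 mm, origin under its centre
There are look-alikes about, which are no part of the job. Leave any pink or purple look-alike of the logger alone.

How it is judged:
On the way, in this order (a step that is already met when the one before it is completed fails the run):
1. the green start button is pressed down (more than 4.5 of its 6 mm) (value of joint start above 0.0045 m), for 0.05 s.
2. with the green button up again, the grasp point between the fingers stays within 18 mm sideways of the middle between the barrels and 20 to 85 mm above their faces, for two seconds (horizontal distance between the grasp point and ultra_face below 0.018 m and z of the grasp point in the frame of ultra_face between 0.02 and 0.085 m and value of joint start below 0.0015 m), for 2 s.
3. the red stop button is pressed down (more than 4.5 of its 6 mm) (value of joint stop above 0.0045 m), for 0.05 s.
At the end, for the whole second after the job is handed in: Both buttons are up, the logger stands flat and at rest within 20 mm of where it was, the ultrasonic tile lies at rest within 5 mm of where it was, and every bystander is within 15 mm of where it was (value of joint each of start, stop below 0.0015 m and distance of logger from where it was at the start of the episode below 0.02 m and angle between logger's own z axis and vertical below 0.05 rad and linear speed of each of logger, ultra below 0.01 m/s and distance of ultra from where it was at the start of the episode below 0.005 m and distance of each of joystick, motion, breadboard, meter, motor, jar, driver, mouse from where it was at the start of the episode below 0.015 m); the robot touches nothing.
It fails at once if the robot touches the ultrasonic sensor's tile (contact force between any of the fingers, the arm and ultra above 0.2 N).
It fails at once if the logger is lifted (8 mm), tipped or pushed more than 20 mm along the table (height (world z) of logger above 0.008 m or angle between logger's own z axis and vertical above 0.15 rad or distance of logger from where it was at the start of the episode above 0.02 m).
It fails at once if the ultrasonic tile or a bystander is displaced by more than 15 mm (distance of any of ultra, joystick, motion, breadboard, meter, motor, jar, driver, mouse from where it was at the start of the episode above 0.015 m).
It also fails if it takes over 45 s, if anything falls off the work surface, if the arm or the gripper's body presses on something with over 40 N, if the wrist force passes 120 N, or if a joint passes its speed limit or range.

## Working session

There is one attempt and no reset: what is moved stays moved. The work goes in short steps, Python scripts to look and compute and a tool call to move; the robot and the scene stay as the last step left them, time stands still between calls to the robot, and variables do not carry over. Pictures are saved under pics/ and viewed, about 8 in all and at most 12, crops included, and the job is handed in when it is done.

Besides the shell and the picture viewer there is one more tool, called after "Call:" by a JSON object that holds its "api" and its "payload", one argument or row to a line. drive_tool: Moves the arm, as the interface text tells. Its arguments: {"type":"object","properties":{"commands":{"type":"string"}},"required":["commands"]}

```bash
mkdir -p pics
cat > h.py <<'E'
import numpy as np, cv2
from scipy.spatial.transform import Rotation as R
from plant import manip
def q(o): return R.from_quat([o[1],o[2],o[3],o[0]])
def px2w(c,u,v,z):
    d=q(c["orientation"]).apply([(u-c["cx"])/c["fx"],(v-c["cy"])/c["fy"],1]); o=np.array(c["xyz"])
    return o+d*(z-o[2])/d[2]
def w2px(c,p):
    e=q(c["orientation"]).inv().apply(np.array(p)-c["xyz"]); return c["fx"]*e[0]/e[2]+c["cx"],c["fy"]*e[1]/e[2]+c["cy"]
def snap(n,f):
    c=manip.camera_params(n); im=manip.grab_frame(n); cv2.imwrite(f,im[:,:,::-1]); return c,im
E
python3 - <<'E'
from h import *
for n in("top","scene"):
    c,im=snap(n,f"pics/{n}1.png"); print(n,c)
s=manip.state(); print(s,manip.pinch_z, q(s["tool_rot"]).as_matrix().round(3))
E
```

```text
top {'fx': 400.8327337228006, 'fy': 400.8327337228006, 'cx': 248.77283946798042, 'cy': 180.5594486355207, 'xyz': array([0.20521063, 0.00661249, 1.50511234]), 'orientation': array([ 0.07262156, -0.69606945,  0.71233839, -0.0527962 ])}
scene {'fx': 377.3610584749844, 'fy': 377.3610584749844, 'cx': 255.2558596691062, 'cy': 192.17808124591562, 'xyz': array([ 1.2639696 , -0.3734769 ,  0.94333696]), 'orientation': array([-0.32540466,  0.78218773,  0.48746842, -0.21134969])}
{'time': 0.1, 'joint_pos': array([ 1.04696170e+00,  5.32932430e-02,  1.61414223e+00, -1.29178689e-05,
        1.47599066e+00, -1.19008160e-01]), 'joint_vel': array([-0.00177593, -0.00197104, -0.00274404, -0.00172587, -0.00078371,
        0.00078234]), 'joint_efforts': array([ 1.11659043e-03, -3.94899702e+01, -3.71365857e+01, -1.08859313e-04,
        3.79124001e-03,  3.44860268e-05]), 'tool_pos': array([0.24589006, 0.57399442, 0.2301931 ]), 'tool_rot': array([-2.83511972e-04,  2.01033191e-01,  9.79584001e-01, -8.71821589e-04]), 'contact_force': array([-0.57236611,  0.16128981, -0.36400854]), 'ft_torque': array([-0.01293813, -0.00382868, -0.05640311]), 'gripper_width': 1.0042592059346882} 0.0187 [[-0.919  0.394 -0.001]
 [ 0.394  0.919 -0.002]
 [ 0.    -0.002 -1.   ]]
```

View pics/top1.png

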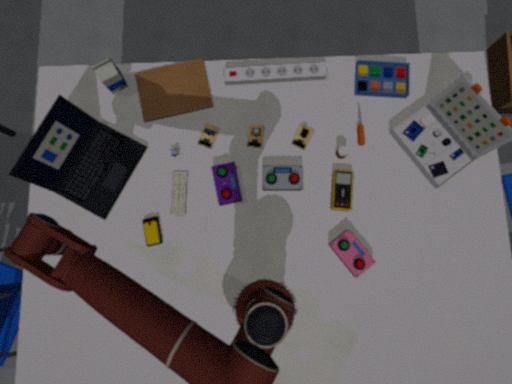

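View pics/scene1.png

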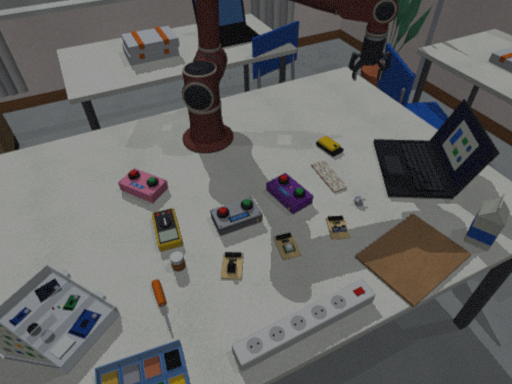

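The top view shows the grey logger at about (283,177), with green at (271,178) and red at (295,178). The three tiles are at (209,135), (256,135) and (303,135). I'll enlarge that area to identify the ultrasonic tile.

Run:
```python
from h import *
a=cv2.imread("pics/top1.png")[115:200,190:325]; b=cv2.imread("pics/scene1.png")[190:290,205:365]
a=cv2.resize(a,(600,378),interpolation=cv2.INTER_CUBIC);b=cv2.resize(b,(600,375),interpolation=cv2.INTER_CUBIC)
cv2.imwrite("pics/crop1.png",cv2.resize(np.vstack([a,b]),(480,600)))
c=manip.camera_params("top")
for n,u,v,z in(("g",271,178.5,.06),("r",295,178.5,.06),("t1",209,135,.01),("t2",256,135,.01),("t3",303,136,.01)):print(n,px2w(c,u,v,z).round(3))
```

```text
g [ 0.471 -0.037  0.06 ]
r [ 0.468 -0.125  0.06 ]
t1 [0.658 0.197 0.01 ]
t2 [0.652 0.014 0.01 ]
t3 [ 0.643 -0.167  0.01 ]
```

View pics/crop1.png

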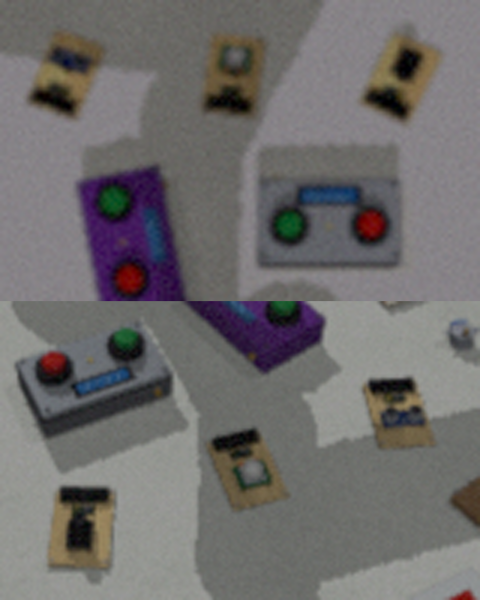

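The left tile (about 209,135) carries the two barrels on the blue board; its barrels are at about (210,131). The right tile is the joystick and the middle one is the motion dome. Now I'll shut the fingers and move above the grey logger's green button at the present height (about 0.23 m).

Call:
{"api": "drive_tool", "payload": {
  "commands": "0 -0.9 -0.95 0 0;0 -0.9 -0.95 0 0;0 -0.9 -0.95 0 0;0 -0.9 -0.95 0 0;0 -0.9 -0.95 0 0;0 -0.9 -0.95 0 0;0 -0.9 -0.95 0 0;0 -0.9 -0.95 0 0"
}}

```text
time: 1.1
tool_pos: [0.3549, 0.2785, 0.2308]
tool_rot: [-0.0, 0.201, 0.98, -0.0]
contact_force: [-0.1, 0.5, -1.0]
gripper_width: 0.001
```

Call:
{"api": "drive_tool", "payload": {
  "commands": "0 -0.9 -0.95 0 0;0 -0.9 -0.95 0 0;0 -0.9 -0.95 0 0;0 -0.9 -0.95 0 0;0 -0.9 -0.95 0 0;0 -0.9 -0.95 0 0;0 -0.5 -0.5 0 0;0 0 0 0 0"
}}

```text
time: 2.1
tool_pos: [0.4443, 0.0382, 0.2308]
tool_rot: [-0.001, 0.202, 0.979, -0.0]
contact_force: [-1.0, 0.2, -0.8]
gripper_width: -0.001
```

```bash
cat >> h.py <<'E'
def blobs(c,im,z):
    hsv=cv2.cvtColor(im,cv2.COLOR_RGB2HSV)
    for n,rs in(("g",[(45,85)]),("r",[(0,6),(172,180)])):
        m=sum(cv2.inRange(hsv,(a,120,50),(b,255,255)) for a,b in rs)
        k,_,st,ce=cv2.connectedComponentsWithStats(m.astype(np.uint8))
        for i in range(1,k):
            if st[i,4]>40: print(n,st[i],ce[i].round(1),px2w(c,st[i,0]+st[i,2]/2-.5,st[i,1]+st[i,3]/2-.5,z).round(4))
def off(t):
    s=manip.state(); d=np.array(t)-s["tool_pos"]; print("off/30mm",(q(s["tool_rot"]).inv().apply(d)/.03).round(2))
E
python3 - <<'E'
from h import *
print(manip.state()["tool_pos"]);c,im=snap("wrist","pics/w1.png");blobs(c,im,.06); print("top")
c,im=snap("top","pics/top2.png");blobs(c,im,.06)
E
```

```text
[0.44426774 0.03821541 0.23079212]
g [369 166  26  26 520] [381.4 178.8] [0.5013 0.1454 0.06  ]
g [188 208  25  25 473] [200.2 220.1] [ 0.4704 -0.0377  0.06  ]
r [324  91  29  29 679] [338.2 104.9] [0.4181 0.129  0.06  ]
r [115 234  27  26 549] [128.4 246.5] [ 0.4676 -0.1205  0.06  ]
top
g [371  66   9  11  92] [375.1  70.8] [ 0.8772 -0.4456  0.06  ]
g [341 241   7   8  43] [344.1 244.7] [ 0.2267 -0.2876  0.06  ]
r [397  68   9  10  79] [400.6  72.3] [ 0.8677 -0.5431  0.06  ]
r [ 216  146   53  214 4841] [239.4 250.3] [0.2062 0.074  0.06  ]
r [290 174   9   8  52] [293.9 177.7] [ 0.4722 -0.121   0.06  ]
r [356 260   8   9  59] [359.6 263.9] [ 0.1581 -0.3374  0.06  ]
r [278 288  14  14  60] [285.7 295. ] [ 0.0594 -0.0714  0.06  ]
r [215 364  35  20 442] [230.8 374.5] [-0.1953  0.1148  0.06  ]
```

View pics/w1.png

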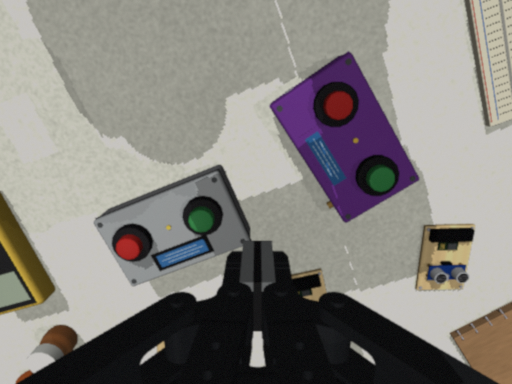

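The wrist view shows the grey logger with green at (200,220) and red at (128,246). The ultrasonic barrels are at about (434,273) and (461,272). The button spacing works out at 83 mm against 84, which is good.

Run:
```python
from h import *
c=manip.camera_params("wrist")
a,b=px2w(c,434,273,.026),px2w(c,461,272,.026);print(a,b,(a+b)/2,np.linalg.norm(a-b))
for z in(.09,.0535):off([.4704,-.0377,z])
```

```text
[0.65353644 0.17942835 0.026     ] [0.66490957 0.20947531 0.026     ] [0.65922301 0.19445183 0.026     ] 0.032127366366811676
off/30mm [-1.83 -2.02  4.69]
off/30mm [-1.83 -2.02  5.91]
```

Call:
{"api": "drive_tool", "payload": {
  "commands": "0 -0.91 -1 0 0;0 -0.92 -1 0 0;0 0 -0.02 0.94 0;0 0 0 0.94 0;0 0 0 0.94 0;0 0 0 0.94 0;0 0 0 0.93 0;0 0 0 0 0"
}}

```text
time: 3.2
tool_pos: [0.4687, -0.0366, 0.0881]
tool_rot: [-0.003, 0.2, 0.98, 0.0]
contact_force: [1.2, 0.0, 0.6]
gripper_width: -0.003
```

Run:
```python
from h import *
print(manip.state()["tool_pos"]);off([.4704,-.0377,.0535]);c,im=snap("wrist","pics/w2.png");blobs(c,im,.06)
```

```text
[ 0.46869097 -0.03663521  0.08810155]
off/30mm [-0.07 -0.01  1.15]
g [ 237  210   45   41 1188] [259.8 228.2] [ 0.4675 -0.036   0.06  ]
r [ 105  258   45   46 1575] [128.  280.7] [ 0.467  -0.1209  0.06  ]
```

View pics/w2.png

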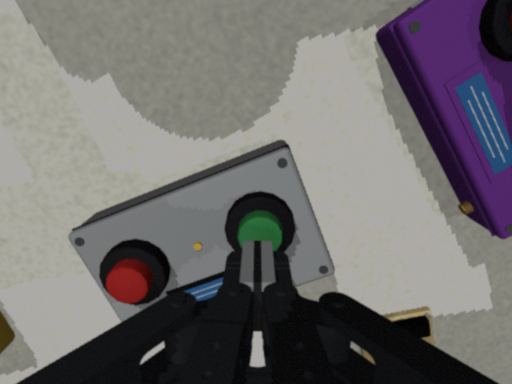

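The fingertips are over the green cap (about 260,230). Press, hold, and raise.

Call:
{"api": "drive_tool", "payload": {
  "commands": "0 -0.05 0 0.6 0;0 0 0 0.3 0;0 0 0 0.25 0;0 0 0 0 0;0 0 0 0 0;0 0 0 0 0;0 0 0 0 0;0 0 0 0 0"
}}

```text
time: 4.25
tool_pos: [0.4729, -0.0388, 0.0579]
tool_rot: [0.0, 0.201, 0.98, 0.0]
contact_force: [-5.4, 0.9, 11.9]
gripper_width: 0.002
```

Run:
```python
from h import *
s=manip.state();print(s["tool_pos"],s["contact_force"]);c,im=snap("wrist","pics/w3.png");blobs(c,im,.06)
cs,i2=snap("scene","pics/s3.png");
u,v=map(int,w2px(cs,[.47,-.08,.06]));print(u,v)
cv2.imwrite("pics/c3.png",np.vstack([cv2.resize(im[190:310,90:330,::-1],(600,300)),cv2.resize(i2[v-30:v+30,u-60:u+60,::-1],(600,300),interpolation=cv2.INTER_CUBIC)]))
```

```text
[ 0.47287661 -0.03875654  0.05787893] [-5.40466763  0.87103204 11.87274071]
g [235 224  52  29 797] [262.  236.4] [ 0.4629 -0.0338  0.06  ]
r [  78  280   54   53 2076] [104.9 305.3] [ 0.4668 -0.1207  0.06  ]
233 205
```

View pics/c3.png

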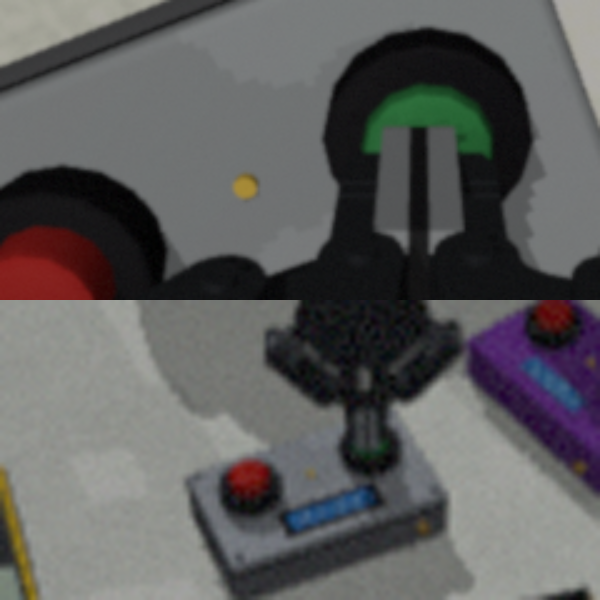

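Call:
{"api": "drive_tool", "payload": {
  "commands": "0 0 0 0.1 0;0 0 0 0 0;0 0 0 0 0;0 0 0 0 0;0 0 0 0 0;0 0 0 0 0;0 0 0 0 0;0 0 0 0 0"
}}

```text
time: 5.35
tool_pos: [0.4731, -0.0388, 0.0575]
tool_rot: [-0.001, 0.201, 0.98, 0.0]
contact_force: [-14.0, 2.1, 27.8]
gripper_width: -0.003
```

An extra 3 mm of command gave only 0.4 mm of travel and the force rose to 28 N, so the green button is at its stop. Now lift and travel towards the sensor.

Call:
{"api": "drive_tool", "payload": {
  "commands": "0 0 0 -0.5 0;0 0 0 -0.9 0;0 0 0 -0.9 0;0 0 0 -0.9 0;0 -0.2 0.9 0 0;0 -0.2 0.9 0 0;0 -0.2 0.9 0 0;0 0 0 0 0"
}}

```text
time: 6.35
tool_pos: [0.5212, 0.0294, 0.1489]
tool_rot: [-0.0, 0.2, 0.98, -0.0]
contact_force: [-0.5, -1.2, -0.5]
gripper_width: -0.0
```

Run:
```python
from h import *
s=manip.state();print(s["tool_pos"],s["contact_force"]);off([.6592,.1945,.072]);c,im=snap("wrist","pics/w4.png");blobs(c,im,.06)
print(w2px(c,[.6592,.1945,.026]))
```

```text
[0.52117393 0.02944738 0.14890158] [-0.52468656 -1.19724038 -0.45068679]
off/30mm [-2.08  6.87  2.56]
g [ 386   89   38   38 1124] [404.8 107.1] [0.5013 0.1453 0.06  ]
g [ 127  150   36   37 1055] [145.  168.1] [ 0.4694 -0.0374  0.06  ]
r [322   0  39  15 409] [340.1   5.4] [0.4268 0.125  0.06  ]
r [  26  191   40   36 1086] [ 45.8 208.1] [ 0.4678 -0.1206  0.06  ]
(np.float64(488.6904447848717), np.float64(249.73377723509537))
```

View pics/w4.png

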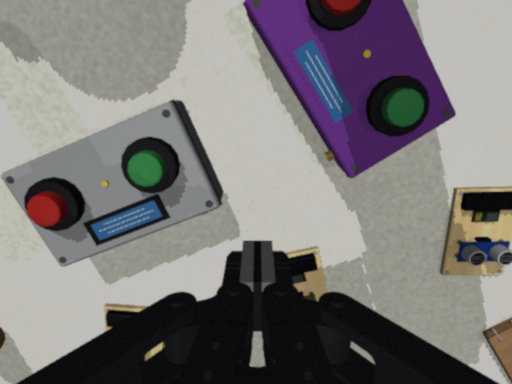

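The green button is up again (145,168) and the logger hasn't moved. The barrels are at about (474,257) and (508,256). Next I'll go past the sensor, staying high, for a clean near view.

Call:
{"api": "drive_tool", "payload": {
  "commands": "0 -0.5 0.98 0 0;0 -0.5 0.98 0 0;0 -0.5 0.98 0 0;0 -0.5 0.98 0 0;0 -0.5 0.98 0 0;0 -0.5 0.98 0 0;0 -0.5 0.98 0 0;0 0 0 0 0"
}}

```text
time: 7.4
tool_pos: [0.6989, 0.1763, 0.1486]
tool_rot: [-0.0, 0.201, 0.98, -0.0]
contact_force: [-0.1, 0.5, -0.3]
gripper_width: 0.001
```

Run:
```python
from h import *
s=manip.state();print(s["tool_pos"],s["contact_force"]);off([.6592,.1945,.072]);c,im=snap("wrist","pics/w5.png")
print(w2px(c,[.6592,.1945,.026]))
```

```text
[0.69893544 0.17628418 0.14861381] [-0.06261736  0.49449588 -0.2603562 ]
off/30mm [1.46 0.04 2.55]
(np.float64(259.84638455273773), np.float64(130.2043301594244))
```

View pics/w5.png

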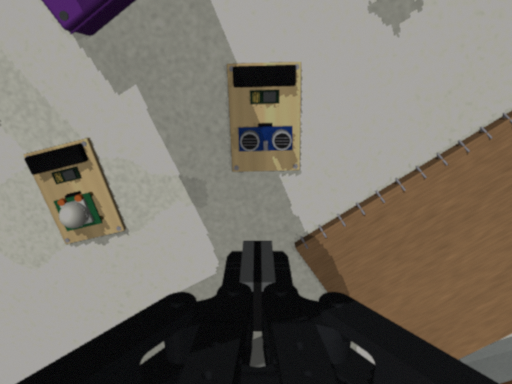

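Clean view: barrel faces at (249,141) and (282,141), so the midpoint is (265.5,141).

Run:
```python
from h import *
c=manip.camera_params("wrist")
a,b=px2w(c,249,141,.026),px2w(c,282,141,.026);m=(a+b)/2;print(m,np.linalg.norm(a-b));off([m[0],m[1],.072])
p=px2w(c,264.5,118,.006);print("plate",p,np.linalg.norm((p-m)[:2]))
```

```text
[0.66803244 0.1946477  0.026     ] 0.02640225105529226
off/30mm [1.17 0.19 2.55]
plate [0.65312763 0.2004774  0.006     ] 0.016004328674766373
```

Spacing is 26.4 mm (26 given) and the plate-centre offset is 16 mm (15 given), so the measurement holds. Move in, lower, and hold.

Call:
{"api": "drive_tool", "payload": {
  "commands": "0 0.6 0.1 0 0;0 0.57 0.09 0 0;0 0 0 0.7 0;0 0 0 0.7 0;0 0 0 0.7 0;0 0 0 0.4 0;0 0 0 0 0;0 0 0 0 0"
}}

```text
time: 8.45
tool_pos: [0.669, 0.1955, 0.0748]
tool_rot: [0.001, 0.201, 0.98, 0.0]
contact_force: [-0.1, 0.7, 0.0]
gripper_width: 0.002
```

Call:
{"api": "drive_tool", "payload": {
  "commands": "0 0 0 0 0;0 0 0 0 0;0 0 0 0 0;0 0 0 0 0;0 0 0 0 0;0 0 0 0 0;0 0 0 0 0;0 0 0 0 0"
}}

```text
time: 9.45
tool_pos: [0.6683, 0.1955, 0.0741]
tool_rot: [-0.0, 0.201, 0.98, -0.0]
contact_force: [0.3, -0.7, -0.1]
gripper_width: -0.004
```

Call:
{"api": "drive_tool", "payload": {
  "commands": "0 0 0 0 0;0 0 0 0 0;0 0 0 0 0;0 0 0 0 0;0 0 0 0 0;0 0 0 0 0;0 0 0 0 0;0 0 0 0 0"
}}

```text
time: 10.45
tool_pos: [0.6683, 0.1955, 0.0741]
tool_rot: [0.0, 0.201, 0.98, 0.0]
contact_force: [0.5, -0.1, -0.5]
gripper_width: -0.0
```

Call:
{"api": "drive_tool", "payload": {
  "commands": "0 0 0 0 0;0 0 0 0 0;0 0 0 0 0;0 0 0 0 0;0 0 0 0 0;0 0 0 0 0;0 0 0 0 0;0 0 0 0 0"
}}

```text
time: 11.45
tool_pos: [0.6683, 0.1955, 0.0741]
tool_rot: [-0.0, 0.201, 0.98, -0.0]
contact_force: [0.3, 0.5, -0.4]
gripper_width: 0.0
```

Run:
```python
from h import *
s=manip.state();print(s["tool_pos"]);c,im=snap("wrist","pics/w6.png")
off([.4676,-.1206,.15]);cs,i2=snap("scene","pics/s6.png");u,v=map(int,w2px(cs,[.668,.195,.04]))
a=cv2.resize(im[:,:,::-1],(400,300));b=cv2.resize(i2[v-45:v+45,u-60:u+60,::-1],(400,300),interpolation=cv2.INTER_CUBIC)
cv2.imwrite("pics/c6.png",np.hstack([a,b]))
```

```text
[0.66829864 0.19548106 0.07407938]
off/30mm [  2.   -12.32  -2.53]
```

View pics/c6.png

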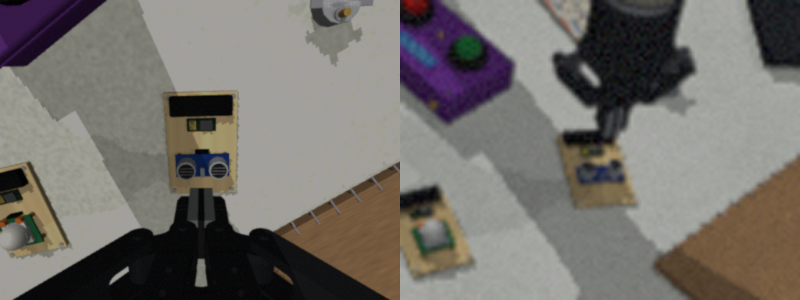

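The fingertips hover centred between the barrels without contact, and have held for over 3 s. Now lift and go to the red button.

Call:
{"api": "drive_tool", "payload": {
  "commands": "0 0 0 -0.9 0;0 0 0 -0.9 0;0 0 0 -0.7 0;0 0.16 -0.95 0 0;0 0.16 -0.95 0 0;0 0.16 -0.95 0 0;0 0.16 -0.95 0 0;0 0.16 -0.95 0 0"
}}

```text
time: 12.55
tool_pos: [0.5895, 0.0732, 0.1492]
tool_rot: [-0.0, 0.201, 0.98, -0.0]
contact_force: [-0.0, 0.9, -0.3]
gripper_width: -0.003
```

Call:
{"api": "drive_tool", "payload": {
  "commands": "0 0.16 -0.95 0 0;0 0.16 -0.95 0 0;0 0.16 -0.95 0 0;0 0.16 -0.95 0 0;0 0.16 -0.95 0 0;0 0.16 -0.95 0 0;0 0.16 -0.95 0 0;0 0.08 -0.92 0 0"
}}

```text
time: 13.55
tool_pos: [0.4669, -0.1213, 0.1493]
tool_rot: [0.0, 0.201, 0.98, -0.0]
contact_force: [-0.2, -0.5, 0.3]
gripper_width: 0.003
```

Call:
{"api": "drive_tool", "payload": {
  "commands": "0 0 0 0.5 0;0 0 0 0.5 0;0 0 0 0.5 0;0 0 0 0.5 0;0 0 0 0 0;0 0 0 0 0;0 0 0 0 0;0 0 0 0 0"
}}

```text
time: 14.55
tool_pos: [0.468, -0.1208, 0.0898]
tool_rot: [0.001, 0.201, 0.98, -0.0]
contact_force: [-0.0, -0.2, -0.5]
gripper_width: -0.001
```

Run:
```python
from h import *
print(manip.state()["tool_pos"]);off([.4676,-.1206,.0515]);c,im=snap("wrist","pics/w7.png");blobs(c,im,.06)
```

```text
[ 0.46802621 -0.12083361  0.08978963]
off/30mm [0.02 0.   1.28]
g [ 379  153   52   49 1920] [404.3 176.7] [ 0.4698 -0.0363  0.06  ]
r [ 236  206   46   43 1374] [259.3 225.9] [ 0.466  -0.1201  0.06  ]
```

View pics/w7.png

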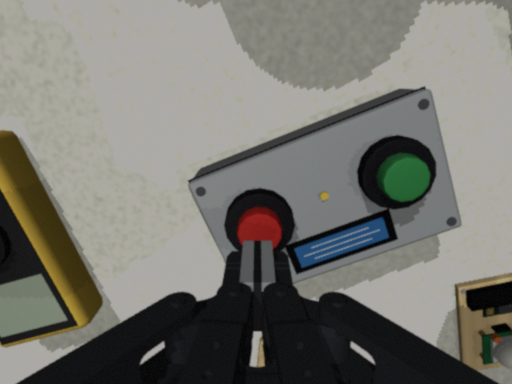

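The fingertips are over the red cap (about 259,226) and green is up. Press the red button as before.

Call:
{"api": "drive_tool", "payload": {
  "commands": "0 0 0 0.6 0;0 0 0 0.3 0;0 0 0 0.33 0;0 0 0 0.05 0;0 0 0 0 0;0 0 0 0 0;0 0 0 0 0;0 0 0 0 0"
}}

```text
time: 15.6
tool_pos: [0.4673, -0.1205, 0.0571]
tool_rot: [-0.003, 0.201, 0.98, 0.0]
contact_force: [-23.9, 9.2, 48.2]
gripper_width: -0.001
```

Same height as green at its stop (0.057), with the force well above the spring's, so it is fully down. Release, rise, and check.

Call:
{"api": "drive_tool", "payload": {
  "commands": "0 0 0 -0.5 0;0 0 0 -0.9 0;0 0 0 -0.9 0;0 0 0 -0.9 0;0 0 0 -0.9 0;0 0 0 -0.9 0;0 0 0 0 0;0 0 0 0 0"
}}

```text
time: 16.6
tool_pos: [0.4669, -0.1204, 0.1989]
tool_rot: [-0.001, 0.201, 0.98, 0.0]
contact_force: [-0.4, 0.7, -0.2]
gripper_width: 0.002
```

Run:
```python
from h import *
s=manip.state();print(s["tool_pos"],s["contact_force"]);c,im=snap("wrist","pics/w8.png");blobs(c,im,.06)
cs,i2=snap("scene","pics/s8.png")
i0=cv2.imread("pics/scene1.png")[:,:,::-1]
d=cv2.absdiff(cv2.GaussianBlur(i0,(5,5),0),cv2.GaussianBlur(i2,(5,5),0)).max(2)
cv2.imwrite("pics/c8.png",np.hstack([cv2.resize(im[:,:,::-1],(400,300)),cv2.resize(i2[:,:,::-1],(400,300))]))
for n,(u,v) in dict(ultra=(338,226),motion=(287,245),joy=(232,265),meter=(167,228),bread=(328,176),motor=(360,201),jar=(178,261),driver=(159,292),mouse=(330,146),logger=(237,215)).items(): print(n,d[v-14:v+14,u-14:u+14].mean().round(1),d[v-14:v+14,u-14:u+14].max())
```

```text
[ 0.46693416 -0.12037636  0.1989219 ] [-0.380911    0.70324425 -0.1691609 ]
g [335 129  31  31 742] [350.1 143.7] [ 0.4701 -0.0366  0.06  ]
r [ 59 139  12  11 114] [ 64.6 144. ] [ 0.3744 -0.2602  0.06  ]
r [ 24 149  13  12 112] [ 30. 155.] [ 0.3705 -0.2926  0.06  ]
r [244 164  29  31 712] [258.2 179.1] [ 0.4678 -0.1209  0.06  ]
ultra 9.2 43
motion 3.9 43
joy 3.1 25
meter 2.9 9
bread 3.6 6
motor 3.8 6
jar 3.2 6
driver 3.5 6
mouse 4.7 16
logger 3.0 31
```

View pics/c8.png

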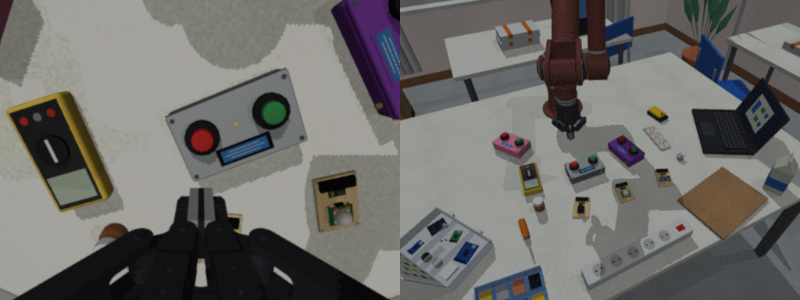

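Both caps are up, the logger is within 1 mm of its place, and the robot is clear. The image difference at the sensor looks like a change in the arm's shadow; the contact forces there were only noise.

```bash
python3 -c "
from plant import manip
print(manip.job_done())"
```

```text
the job is handed in; nothing more can be done
None
```

I recorded the near-range check and handed the job in at about 17 s of the 45 s allowed; no verdict is reported.

- **Green start button:** I pressed it to its stop (28 N, against about 5 N from the spring at full travel). It was up again in the next picture.
- **Hover over the sensor:** I held for over 3 s about 4.5 cm above the barrel faces, within about 1 mm of the measured middle. The force stayed at noise level (under 1 N).
- **Red stop button:** I pressed it to its stop (48 N at the end, harder than needed) and released it.

**Last checks:** both buttons were up, and the logger's buttons were within about 1 mm of where I first measured them. The arm was clear of everything.

**What disagreed:**
- **Button height:** at both stops the tool height read 3–4 mm higher than the cap's nominal 54 mm. I went by the hard stop and force instead. If the tips really reach that much lower, they hovered about 4.5 cm above the faces.
- **Sensor position:** my first, far estimate of the barrels was 9 mm off in x, and a near view corrected it before I lowered the arm.
- **Before/after picture:** it changed more at the sensor tile than elsewhere. I took this for the arm's shadow and did not re-measure the tile. Small local changes also showed near the motion tile, joystick and logger.

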